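# Shut the sander's inner lid and hold its cover plate ready for the screws

## Robot

A 7-joint arm with a two-finger parallel gripper is mounted at the origin on the work surface. World frame = base frame: x ahead of the robot, y to its left, z up, the work surface at z = 0. Lengths are in m, angles in rad, forces in N, time in s.
With the tool pointing down it reaches from about 0.425 to 0.875 m from the base axis. Payload 4.7 kg.
Tool frame: the origin (TCP) lies at the very end of the fingers, on their centre line; the grasp point (between the pads) lies 19 mm behind it (grasp_offset is the distance from the TCP to the grasp point, in m); z points along the fingers, y is the line along which they close (so a half turn about z gives the same grasp; the last joint's range is limited). The gripper opens to 87 mm and grips with 3 to 60 N. Pads are 19 mm wide; open, the fingers measure 117 mm over their backs; the gripper's body (75 mm by 190 mm) begins 51 mm behind the grasp point.
Start: joints at [-1.271, 0.321, -0.07, 1.45, 0.023, 1.371, -0.057], TCP at [0.183, 0.624, 0.223] pointing down, gripper open.
Joint ranges: [-2.86, 2.86], [-0.3, 2.09], [-1.38, 1.24], [0.06, 2.45], [-1.56, 4.7], [0.09, 2.05], [-2.69, 2.69]. Speed limits (rad/s): [2.57, 2.57, 3.14, 3.14, 3.14, 3.14, 3.14].

## Interface

Orientations are given as a rotation vector (axis times angle).
In Python, from cell import * gives the robot as it stands. The module is installed in compiled form; this text tells all that it offers.
- The arm moves only by the shell command python3 -m inch 'ROWS'. ROWS is JSON, a list of rows, each a list of 3 entries, a list of its own where there are three numbers: the shift along the tool's x, y, z as a fraction of full scale, then the turn about the tool's z as a fraction of full scale, then the opening, from 0 (shut) to 1 (fully open). In form: [[[x, y, z], yaw, hand], ...]. A call has 1 to 8 rows; each row shifts and turns the commanded pose from where the row before left it, along the tool's axes as they then stand; what a row does not reach is not made up. Full scale, the value 1, is 0.025 m for a shift and 180 degrees for a turn. A row lasts 1/12 s, in which the tool goes at most 41.7 mm and 7.16 degrees, less where a joint would pass 70% of its speed; a pose out of reach is approached as far as the arm can. A call with a number of a shift or a turn outside -1 to 1 is refused whole. A call with a gripper value outside its range is refused whole. The fingers move at their own pace and stop on an object; the grip force is fixed at half the most. Time passes only in rows, so rows that do not move let the fingers close. It gives the time, the measured TCP pose, the force, the opening and the grip force at its end, in the units of the state.
- sense(): the state, without advancing time (a new reading comes with each control period).
- grab_frame(name): name is "side" or "top" or "wrist"; returns the picture (420x560x3 uint8, red, green, blue); there is no depth.
- get_calibration(name): a dict with "mtx" (3x3 intrinsics, pixels), "k1" (the pictures are not rectified: a ray, as slopes to the right and down, at radius r is drawn at 1 + k1 r^2 times it, then the intrinsics apply), "cam_to_world" (4x4, takes a point from camera to world coordinates). Camera axes: x right, y down, z forward; pixel columns grow to the right and rows downward; lengths in m; the calibration is good to about 2 mm. A picture is of the moment at which its call begins: read the wrist's pose just before it. get_calibration takes no time and is no camera call; for the wrist camera it gives the pose at the moment of the call.
- hand_in(): hands the job in; it is judged then, once.
Trained networks look in the newest picture that a camera, given by its name, has taken for a name from the list of things; names that differ only in an ending like _2 or _b are one class to them, and where a whole thing is asked for, a point or a joint stands for the part that bears it (a point fixed in the world has none). Each returns a list of dicts, best first, with "p" (0 to 1); they miss things now and then, are a little off and sometimes report something else, mostly with a low value. They report only what shows in the picture. A call takes as long as a camera call. They do not tell look-alikes from the thing itself.
- trace(camera, target): "region" (420x560 bool, what is visible of it) and "location" ([column, row] in pixels, amid what is visible of it).
The state is a dict: "time": time; "joint_positions": joint angles; "qvel": joint speeds; "joint_torque": joint torques, N m; "ee_pos": TCP position; "tool_rot": TCP orientation; "wrist_force": force on the tool from outside, world axes, zero at the start; "moment": the same for the moment, N m; "width": finger opening in m; "grip_force": force on a finger pad.
Only numpy, scipy, OpenCV 4.12 (cv2) and the standard library are available. Lean on these libraries where they do the work, as an engineer would, in place of code of your own. Each camera call takes 0.05 s, during which the arm holds its last target. There are 200 camera calls.

## Task

The bench sander's drive is being closed up: first press the open hinged inner lid in its housing down past its catch, so that it stays fully shut by itself. Then pick up the loose cover plate by its handle and hold it level over the housing, hovering still about two centimetres above the housing's top face and touching nothing but the gripper, with its four holes lined up so that every threaded hole could take its screw straight through the plate. Finish while still holding it there - do not put it down or let go - and leave the other things on the bench as they are.

Things in the scene. Friction and masses are not known exactly. Their poses are not given: they have to be found in the camera images.
- housing_top (a point): Centre of the flat top face of the grey drive housing, 60 mm above the bench. In the middle of the face is a well 94 x 84 mm, which the inner lid closes; round it are four threaded holes of 8 mm at x = +-60, y = +-50 mm. x points to the motor, y to the sanding disc, z up.
- thread_a (a point): Mouth of the threaded hole at x = +60, y = +50 mm of the housing, in the top face, 60 mm above the bench.
- thread_b (a point): Mouth of the threaded hole at x = -60, y = -50 mm of the housing (diagonally opposite thread_a).
- lid (a joint): Inner lid's hinge angle in rad: 0 fully shut (lid flush with the housing's top face), grows as it opens; it starts standing open at about 0.65 to 0.8. A spring catch: pushed down it springs back up until about 0.1 rad, below which it snaps shut and stays. Pressing it down 50 mm from the hinge takes about 5 to 7 N.
- lid_hinge (a point): Middle of the lid's hinge line, 54 mm above the bench, 45 mm from the housing's centre on its +x (motor) side. The aluminium lid is 90 mm long from the hinge towards the housing's -x, 80 mm wide and 6 mm thick, its underside through the hinge line; the free edge rises.
- lid_middle (a point): Middle of the lid's upper face, 45 mm from the hinge; its z axis is the lid's outward normal.
- cover_grip (a point): Loose cover plate, starts flat on the bench: this point is the centre of its handle bar, above the plate's middle, 31 mm over the plate's underside. The bar runs along the plate's y: 80 mm long, 14 mm thick (x), 18 mm tall (22 to 40 mm over the plate's underside), on two 12 mm wide feet 33 mm either side of its middle; open underneath between them. z is up.
- cover_hole_a (a point): Centre of the cover's hole at its x = +60, y = +50 mm, on the plate's underside.
- cover_hole_b (a point): Centre of the cover's hole at its x = -60, y = -50 mm, on the plate's underside (diagonally opposite cover_hole_a).
- cover: The same cover plate, about 0.3 kg: origin at the centre of its underside, axes as cover_grip. Plate 150 mm (x) by 130 mm (y) by 5 mm, with four 16 mm through holes at x = +-60, y = +-50 mm, the same pattern as the threaded holes; it fits either way round (half turn).
- housing: The same housing with its lid, fixed to the bench: a box 170 (x) x 150 (y) x 60 mm high; origin at the centre of its underside on the bench. On its +x side a motor (lying cylinder, 85 to 150 mm from the centre, top 66 mm above the bench); on its +y side a sanding disc on edge (96 mm diameter, 92 to 100 mm from the centre, top 98 mm above the bench).
- mug: Bystander: wooden mug, 72 mm across, 80 mm high, origin under its centre. Leave alone.
- sandblock: Bystander: cork sanding block 100 x 60 x 30 mm, origin under its centre. Leave alone.
- spoon: Bystander: wooden spoon lying on the bench, handle towards its -x. Leave alone.
Not all that is in view belongs to the job. Of the things like the cover, leave any that is orange or yellow; of the rest the larger one is meant.

How it is judged:
By the outcome, as a careful person would: the job done as asked, in the order asked, and still so for the second after the job is handed in, while the arm keeps its last pose, push and grip.
It also fails if it takes over 56 s, if anything falls off the work surface, if the arm or the gripper's body presses on something with over 40 N, if the wrist force passes 120 N, or if a joint passes its speed limit or range.

## Working session

There is one attempt and no reset: what is moved stays moved. The work goes in short steps, Python scripts to look and compute and a shell command to move; the robot and the scene stay as the last step left them, time stands still between calls to the robot, and variables do not carry over. Pictures are saved under pics/ and viewed, at most 10 in all, crops included, and the job is handed in when it is done.

```bash
mkdir -p pics
cat > h.py <<'E'
from cell import *
import numpy as np, cv2
from scipy.spatial.transform import Rotation as R
def ray(cam,uv,cal=None):
    c=cal or get_calibration(cam);K=np.array(c["mtx"]);T=np.array(c["cam_to_world"])
    d=(np.array([uv[0]-K[0,2],uv[1]-K[1,2]])/[K[0,0],K[1,1]]);s=d.copy()
    for _ in range(20): s=d/(1+c["k1"]*(s@s))
    return T[:3,3],T[:3,:3]@np.array([s[0],s[1],1])
def onz(cam,uv,z,cal=None):
    o,d=ray(cam,uv,cal);return o+d*(z-o[2])/d[2]
def proj(cam,P,cal=None):
    c=cal or get_calibration(cam);K=np.array(c["mtx"]);T=np.array(c["cam_to_world"])
    p=(np.atleast_2d(P)-T[:3,3])@T[:3,:3];s=p[:,:2]/p[:,2:];s=s*(1+c["k1"]*(s**2).sum(1,keepdims=True))
    return s*[K[0,0],K[1,1]]+K[:2,2]
def save(name,img): cv2.imwrite("pics/"+name,cv2.cvtColor(img,cv2.COLOR_RGB2BGR))
E
python3 - <<'E'
from h import *
s=sense();print(s)
for c in("top","side"):
    save(c+"0.png",grab_frame(c)); k=get_calibration(c);print(c,np.round(k["mtx"],1).tolist(),k["k1"],np.round(k["cam_to_world"],3).tolist())
    for t in("cover","housing","lid","cover_grip","cover_hole_a","thread_a","lid_hinge","mug","sandblock","spoon"):
        try:
            for r in trace(c,t): print(c,t,round(r["p"],2),np.round(r["location"],1),int(r["region"].sum()))
        except Exception as e: print(t,e)
E
```

```text
{'time': 0.0, 'joint_positions': array([-1.27091995,  0.32184812, -0.07010023,  1.45171506,  0.02260835,
        1.37079768, -0.05688383]), 'qvel': array([-0.00134997,  0.00085927,  0.00016347,  0.00045098,  0.00173478,
       -0.00044765,  0.00051675]), 'joint_torque': array([-4.86637146e-05, -4.91283703e+01, -4.03833389e-01, -3.12528992e+01,
       -6.38776808e-02,  4.36285778e-02,  1.72926207e-04]), 'ee_pos': array([0.18311679, 0.62307415, 0.22142522]), 'tool_rot': array([-4.47245274e-01, -3.10941166e+00,  3.09846943e-03]), 'wrist_force': array([-0.04270546, -0.2873811 , -0.29894652]), 'moment': array([-0.00288177,  0.00594064,  0.00776802]), 'grip_force': 0.0, 'width': 0.08706173537005346}
top [[472.5, 0.0, 289.0], [0.0, 472.5, 218.3], [0.0, 0.0, 1.0]] -0.08029505699936546 [[-0.01, -0.978, 0.208, 0.332], [-1.0, 0.011, 0.004, 0.087], [-0.006, -0.208, -0.978, 1.101], [0.0, 0.0, 0.0, 1.0]]
top cover 0.91 [208.2 169. ] 1856
top cover 0.85 [272.5 120.1] 1483
top cover 0.74 [198.2 340. ] 3617
top housing 0.64 [398.5 203.3] 6837
top lid 0.57 [407.5 202. ] 957
top cover_grip 0.97 [201.3 
[... 952 characters left out ...]
4.7 177.5] 1005
side housing 0.64 [231.5 227.4] 2760
side housing 0.62 [373.9 295.4] 9341
side lid 0.66 [375.9 275.6] 462
side lid 0.45 [357.5 213.8] 1388
side cover_grip 0.77 [233.2 229.5] 2728
side cover_grip 0.71 [115.9 242.7] 3165
side cover_grip 0.71 [336.5 178.9] 978
side cover_grip 0.61 [258.1 172.8] 1155
side cover_grip 0.47 [373.5 292.2] 9507
side cover_hole_a 0.97 [258.9 170.6] 1035
side cover_hole_a 0.9 [336.9 179.7] 999
side cover_hole_a 0.65 [115.5 240.9] 3063
side cover_hole_a 0.63 [232.8 225.3] 2659
side thread_a 0.84 [374.6 292. ] 9166
side lid_hinge 0.98 [377.9 272.5] 578
side mug 0.7 [358.2 213.6] 1378
side sandblock 0.79 [268.4 274.9] 1540
side spoon 0.86 [157.9 175.1] 454
```

View pics/top0.png

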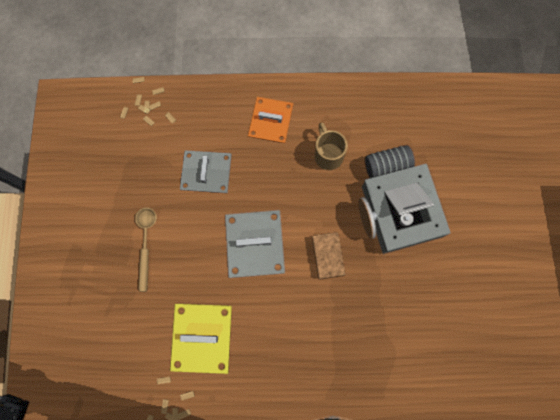

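View pics/side0.png

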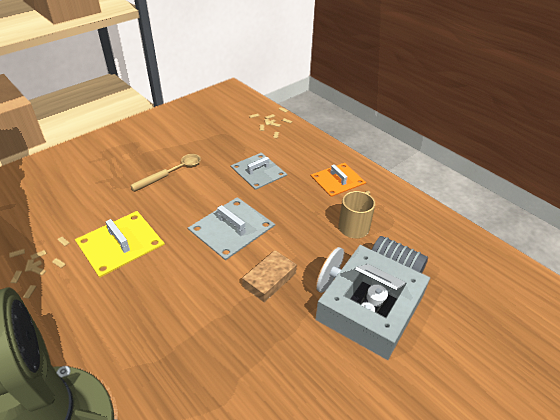

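The top picture shows the grey large cover at (255,244). The smaller grey one is at (205,171), and orange and yellow decoys are also there. The housing is at (405,207), with its motor up at (390,160), its disc on the left at (370,217), and the lid open, hinged on the motor side. The side view agrees, and the arm is out of frame on the left.

```bash
cat >> h.py <<'E'
from scipy.optimize import least_squares
H4=np.array([[.06,.05],[.06,-.05],[-.06,.05],[-.06,-.05]])
def pts(p,z,xy=H4):
    c,s=np.cos(p[2]),np.sin(p[2]);return np.c_[xy@np.array([[c,s],[-s,c]])+p[:2],np.full(len(xy),z)]
def blob(gray,uv,r):
    # darkest compact blob near uv
    u,v=np.round(uv).astype(int)
    if not(r<u<560-r and r<v<420-r): return None
    w=gray[v-r:v+r+1,u-r:u+r+1].astype(float);ref=np.median(w);d=np.clip(ref-w-0.35*(ref-w.min()),0,None)
    yy,xx=np.mgrid[-r:r+1,-r:r+1];d=d*(xx**2+yy**2<=r*r)
    if ref-w.min()<20: return None
    return np.array([u+(d*xx).sum()/d.sum(),v+(d*yy).sum()/d.sum()])
def fit(obs,p0):
    # obs: list (cal, uv, idx, z)
    f=lambda p:np.concatenate([(proj(None,pts(p,z)[i:i+1],cal)[0]-uv) for cal,uv,i,z in obs])
    r=least_squares(f,p0,loss="soft_l1");return r.x,f(r.x)
E
cat > coarse.py <<'E'
from h import *
im={c:cv2.imread(f"pics/{c}0.png") for c in("top","side")}
cal={c:get_calibration(c) for c in im}
def run(name,p,z,rs,spots):
    ctop=np.array([onz("top",s,z)[:2] for s in spots]) 
    p=np.array([*ctop.mean(0),p])
    r=least_squares(lambda q:(pts(q,z)[:,:2]-ctop).ravel(),p);print(name,"init",r.x,np.round(r.fun*1e3,1));p=r.x
    for it in range(3):
        obs=[]
        for c in im:
            g=im[c].min(2) if name=="housing" else (im[c][:,:,0].astype(int)).clip(0,255)
            for i,uv in enumerate(proj(c,pts(p,z))):
                b=blob(g,uv,rs)
                if b is not None: obs.append((cal[c],b,i,z))
        p,res=fit(obs,p)
    print(name,np.round(p,4),len(obs),np.round(res,1))
    for c in im:
        o=[x for x in obs if x[0] is cal[c]];print(c,np.round(fit(o,p)[0],4))
    return p
# order a(+,+) b2(+,-) c(-,+) d(-,-)
run("housing",0.,.06,4,[(376,185),(421,175),(393,238),(434,229)])
# cover: handle bar (its y) runs along columns
run("cover",0.,.005,6,[(231,219),(276,214),(235,270),(278,268)])
for c in im:
    k=cv2.resize(im[c][150:280,220:460] if c=="top" else im[c][190:365,180:440],None,fx=3 if c=="top" else 3,fy=3,interpolation=cv2.INTER_CUBIC)
    cv2.imwrite(f"pics/{c}crop.png",k)
print([proj(c,np.array([[.0,0,0],[.6,0,0],[.6,.2,0]])).round() for c in im])
E
python3 coarse.py
```

```text
housing init [ 0.57771829 -0.17453825  0.20873345] [-2.8 -4.8 -5.1  3.1  3.2  2.6  4.6 -1. ]
housing [ 0.5794 -0.1785  0.257 ] 8 [ 0.6 -0.3  0.5 -0.2  0.5 -0.2  0.6 -0.2 -0.5 -0.1 -0.5 -0.  -0.3 -0.2
 -0.3 -0.3]
top [ 0.5789 -0.1772  0.2578]
side [ 0.5796 -0.1792  0.2558]
cover init [0.50767513 0.17231767 0.06476975] [-0.3 -3.5 -4.8  3.7  1.2 -0.2  3.9 -0. ]
cover [0.5063 0.1735 0.0746] 8 [ 0.1  0.  -0.   0.   0.1 -0.1  0.1 -0.1  0.1  0.6 -0.3 -0.2 -0.  -0.2
 -0.1 -0.2]
top [0.5062 0.1737 0.0733]
side [0.5064 0.1733 0.0761]
[array([[334., 471.],
       [327., 204.],
       [244., 205.]]), array([[ 41., 435.],
       [314., 251.],
       [256., 204.]])]
```

View pics/topcrop.png

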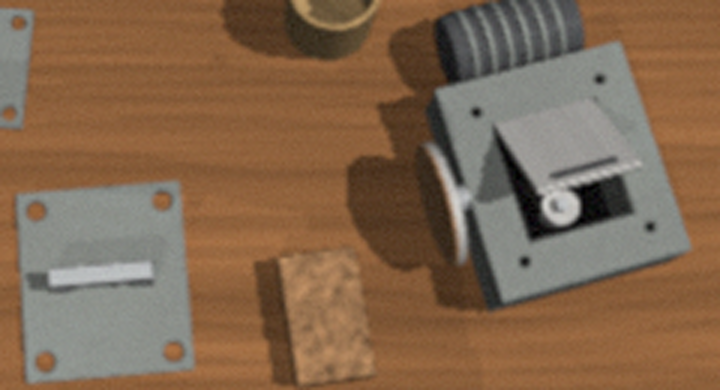

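Both cameras agree to about 2 mm: housing at (0.5794, -0.1785) with yaw 0.257, and cover at (0.5063, 0.1735) with yaw 0.075. I'll turn the tool, shut the fingers and go to the lid first.

```bash
python3 -m inch '[[[0,0,0],0.0364,0],[[0,0,0],0.0364,0],[[0,0,0],0.0364,0],[[0,0,0],0.0364,0],[[0,0,0],0.0364,0],[[0,0,0],0.0364,0],[[0,0,0],0.0364,0],[[0,0,0],0.0364,0]]'
python3 -m inch '[[[0,0,0],0.0364,0],[[-0.94,0.857,0],0,0],[[-0.94,0.857,0],0,0],[[-0.94,0.857,0],0,0],[[-0.94,0.857,0],0,0],[[-0.94,0.857,0],0,0],[[-0.94,0.857,0],0,0],[[-0.94,0.857,0],0,0]]'
python3 -m inch '[[[-0.94,0.857,0],0,0],[[-0.94,0.857,0],0,0],[[-0.94,0.857,0],0,0],[[0,0,0],0,0]]'
cat > where.py <<'E'
import sys
from h import *
# usage: where.py x y z yaw_of_tool_y : remaining shift in tool units
s=sense();M=R.from_rotvec(s["tool_rot"]).as_matrix();a=np.array(list(map(float,sys.argv[1:4])))
print("t",round(s["time"],2),"pos",np.round(s["ee_pos"],4),"yawY",round(np.degrees(np.arctan2(M[1,1],M[0,1])),2),"tilt",round(np.degrees(np.arccos(-M[2,2])),2),"F",np.round(s["wrist_force"],1),"w",round(s["width"],4))
print("tool shift /0.025:",np.round(M.T@(a-s["ee_pos"])/.025,3))
E
python3 where.py 0.5794 -0.1785 0.221
```

```text
time: 1.77
ee_pos: [0.1832, 0.6237, 0.2226]
tool_rot: [-1.782, -2.587, -0.0]
wrist_force: [-0.3, -0.2, -0.1]
width: 0.0417
grip_force: 0.0
time: 2.43
ee_pos: [0.3712, 0.5015, 0.2228]
tool_rot: [-1.92, -2.487, -0.001]
wrist_force: [1.2, 1.3, -0.3]
width: 0.001
grip_force: 0.0
time: 2.77
ee_pos: [0.4577, 0.4437, 0.2229]
tool_rot: [1.93, 2.471, 0.001]
wrist_force: [0.7, -0.9, 0.1]
width: -0.0
grip_force: 0.0
t 2.77 pos [0.4577 0.4437 0.2229] yawY 14.02 tilt 0.34 F [ 0.7 -0.9  0.1] w -0.0
tool shift /0.025: [-25.326  -1.306   0.183]
```

```bash
A='x'; python3 -m inch '[[[-1,-0.05,0],0,0],[[-1,-0.05,0],0,0],[[-1,-0.05,0],0,0],[[-1,-0.05,0],0,0],[[-1,-0.05,0],0,0],[[-1,-0.05,0],0,0],[[-1,-0.05,0],0,0],[[-1,-0.05,0],0,0]]' | head -2
python3 -m inch '[[[-1,-0.05,0],0,0],[[-1,-0.05,0],0,0],[[-1,-0.05,0],0,0],[[-1,-0.05,0],0,0],[[-1,-0.05,0],0,0],[[-1,-0.05,0],0,0],[[-1,-0.05,0],0,0],[[-1,-0.05,0],0,0]]' | head -2
python3 -m inch '[[[-1,-0.05,0],0,0],[[-1,-0.05,0],0,0],[[-1,-0.05,0],0,0],[[-1,-0.05,0],0,0],[[-1,-0.05,0],0,0],[[-1,-0.05,0],0,0],[[-1,-0.05,0],0,0],[[-1,-0.05,0],0,0]]' | head -2
python3 -m inch '[[[-1,-0.05,0],0,0],[[0,0,0],0,0],[[0,0,0],0,0],[[0,0,0],0,0]]' | head -2
python3 where.py 0.5794 -0.1785 0.14
```

```text
time: 3.43
ee_pos: [0.491, 0.2534, 0.2228]
time: 4.1
ee_pos: [0.532, 0.0575, 0.2228]
time: 4.77
ee_pos: [0.573, -0.1384, 0.2228]
time: 5.1
ee_pos: [0.578, -0.161, 0.2224]
t 5.1 pos [ 0.578  -0.161   0.2224] yawY 14.69 tilt 0.06 F [-0.4  0.4 -0.5] w 0.0003
tool shift /0.025: [-0.694 -0.124  3.296]
```

```bash
python3 -m inch '[[[-0.69,-0.12,0],0,0],[[0,0,0.6],0,0],[[0,0,0.9],0,0],[[0,0,0.9],0,0],[[0,0,0.9],0,0],[[0,0,0.4],0,0],[[0,0,0.3],0,0],[[0,0,0],0,0]]'
python3 -m inch '[[[0,0,0.3],0,0],[[0,0,0.3],0,0],[[0,0,0.3],0,0],[[0,0,0.3],0,0],[[0,0,0.3],0,0],[[0,0,0.2],0,0],[[0,0,0],0,0]]'
python3 where.py 0.5794 -0.1785 0.06
```

```text
time: 5.77
ee_pos: [0.579, -0.178, 0.1214]
tool_rot: [-1.917, -2.487, 0.001]
wrist_force: [0.1, 0.2, 0.0]
width: 0.0004
grip_force: 0.0
time: 6.35
ee_pos: [0.5794, -0.1801, 0.0797]
tool_rot: [1.92, 2.486, -0.001]
wrist_force: [0.3, -1.1, 3.1]
width: 0.0005
grip_force: 1.3
t 6.35 pos [ 0.5794 -0.1801  0.0797] yawY 14.63 tilt 0.04 F [ 0.3 -1.1  3.1] w 0.0005
tool shift /0.025: [0.063 0.016 0.789]
```

```bash
python3 -m inch '[[[0,0,0.2],0,0],[[0,0,0.2],0,0],[[0,0,0.15],0,0],[[0,0,0.1],0,0],[[0,0,0.1],0,0],[[0,0,0],0,0]]'
python3 -m inch '[[[0,0,0.04],0,0],[[0,0,0.04],0,0],[[0,0,0],0,0]]'
python3 where.py 0.5794 -0.1785 0.06
```

```text
time: 6.85
ee_pos: [0.5794, -0.1792, 0.0608]
tool_rot: [-1.919, -2.487, -0.0]
wrist_force: [0.6, 0.4, 0.5]
width: 0.0003
grip_force: 0.0
time: 7.1
ee_pos: [0.5796, -0.1793, 0.0605]
tool_rot: [-1.919, -2.487, -0.001]
wrist_force: [-3.0, 0.9, 8.2]
width: 0.0004
grip_force: 4.0
t 7.1 pos [ 0.5796 -0.1793  0.0605] yawY 14.67 tilt 0.05 F [-3.   0.9  8.2] w 0.0004
tool shift /0.025: [0.031 0.001 0.018]
```

It snapped: the force dropped to about 0 and then rose against the stop. I'll retract and check it with the wrist camera, which also refines the housing pose.

```bash
python3 -m inch '[[[0,0,0.06],0,0],[[0,0,0],0,0],[[0,0,-0.4],0,0],[[0,0,-1],0,0],[[0,0,-1],0,0],[[0,0,-1],0,0],[[0,0,-1],0,0],[[0,0,-1],0,1]]'|head -4
python3 -m inch '[[[0,0,-1],0,1],[[0,0,-1],0,1],[[0,0,-0.5],0,1],[[0,0,0],0,1],[[0,0,0],0,1],[[0,0,0],0,1]]'|head -2
python3 - <<'E'
from h import *
import json
cal=get_calibration("wrist");im=grab_frame("wrist");save("w1.png",im);print(np.round(cal["cam_to_world"],3).tolist(),cal["k1"],np.round(cal["mtx"],1).tolist())
json.dump({k:np.array(v).tolist() for k,v in cal.items()},open("w1.json","w"))
print(proj(None,pts([.5794,-.1785,.257],.06),cal))
print(sense()["ee_pos"])
E
```

```text
time: 7.77
ee_pos: [0.5793, -0.1794, 0.1941]
tool_rot: [1.92, 2.486, 0.0]
wrist_force: [0.1, 0.3, -0.0]
time: 8.27
ee_pos: [0.5787, -0.179, 0.2535]
[[0.968, 0.244, 0.064, 0.562], [0.252, -0.934, -0.253, -0.11], [-0.002, 0.26, -0.965, 0.416], [0.0, 0.0, 0.0, 1.0]] 0.007447807552507438 [[297.4, 0.0, 272.7], [0.0, 297.4, 209.7], [0.0, 0.0, 1.0]]
[[324.37631392 147.98823304]
 [320.91355516 228.95796898]
 [221.98479407 148.16584628]
 [225.66687861 229.05835643]]
[ 0.57852034 -0.17902147  0.25320636]
```

View pics/w1.png

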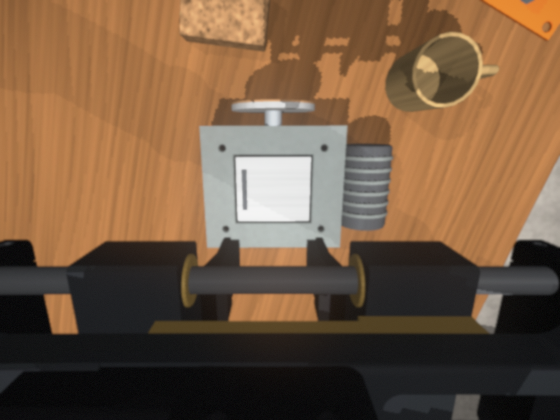

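The wrist view shows the lid shut and flush, with the white lid filling the well at (273,188). The threads sit at (324,148), (321,229), (222,148) and (226,229), matching my projection. Next is the cover.

```bash
python3 -m inch '[[[0,0,0],0.0289,1],[[0,0,0],0.0289,1],[[0,0,0],0,1]]'|head -3
python3 where.py 0.5063 0.1735 0.15
python3 - <<'E'
from h import *
import json
cal=json.load(open("w1.json"));g=cv2.imread("pics/w1.png").min(2);p=np.array([.5794,-.1785,.257])
for _ in range(3):
    obs=[(cal,b,i,.06) for i,uv in enumerate(proj(None,pts(p,.06),cal)) if (b:=blob(g,uv,5)) is not None]
    p,r=fit(obs,p)
print(np.round(p,4),np.round(r,1))
E
```

```text
time: 8.57
ee_pos: [0.5787, -0.1792, 0.2535]
tool_rot: [-2.139, -2.298, 0.003]
t 8.57 pos [ 0.5787 -0.1792  0.2535] yawY 4.12 tilt 0.16 F [-0.   0.6 -0.1] w 0.0633
tool shift /0.025: [14.279 -1.862  4.151]
[ 0.5788 -0.1779  0.2572] [ 0.3 -0.2  0.1  0.2 -0.2 -0.1 -0.2  0.2]
```

```bash
python3 -m inch '[[[0.95,-0.124,0],0,1],[[0.95,-0.124,0],0,1],[[0.95,-0.124,0],0,1],[[0.95,-0.124,0],0,1],[[0.95,-0.124,0],0,1],[[0.95,-0.124,0],0,1],[[0.95,-0.124,0],0,1],[[0.95,-0.124,0],0,1]]'|head -2
python3 -m inch '[[[0.95,-0.124,0],0,1],[[0.95,-0.124,0],0,1],[[0.95,-0.124,0],0,1],[[0.95,-0.124,0],0,1],[[0.95,-0.124,0],0,1],[[0.95,-0.124,0],0,1],[[0.95,-0.124,0],0,1],[[0,0,0],0,1]]'|head -2
python3 -m inch '[[[0,0,0],0,1],[[0,0,0],0,1],[[0,0,0],0,1]]'|head -2
python3 - <<'E'
from h import *
cal=get_calibration("wrist");im=grab_frame("wrist");save("w2.png",im);g=im[:,:,2].astype(int);p=np.array([.5063,.1735,.0746])
for _ in range(3):
    obs=[(cal,b,i,.005) for i,uv in enumerate(proj(None,pts(p,.005),cal)) if (b:=blob(g,uv,9)) is not None]
    p,r=fit(obs,p)
print(np.round(p,4),np.round(r,1),[o[2] for o in obs],[np.round(o[1]) for o in obs])
E
python3 where.py 0.5063 0.1735 0.012
```

```text
time: 9.23
ee_pos: [0.5397, 0.0093, 0.2543]
time: 9.9
ee_pos: [0.5042, 0.1784, 0.2538]
time: 10.15
ee_pos: [0.5068, 0.1708, 0.2549]
[0.5058 0.1731 0.0709] [-0.1  0.  -0.   0.   0.   0.   0.  -0. ] [0, 1, 2, 3] [array([316., 144.]), array([313., 215.]), array([227., 144.]), array([230., 215.])]
t 10.2 pos [0.5069 0.1708 0.2551] yawY 4.16 tilt 0.03 F [ 0.2 -0.5  0.1] w 0.0869
tool shift /0.025: [ 0.113 -0.013  9.723]
```

```bash
python3 -m inch '[[[0.1,-0.02,0.5],0,1],[[0,0,1],0,1],[[0,0,1],0,1],[[0,0,1],0,1],[[0,0,1],0,1],[[0,0,1],0,1],[[0,0,1],0,1],[[0,0,1],0,1]]'|head -2
python3 -m inch '[[[0,0,0.8],0,1],[[0,0,0.6],0,1],[[0,0,0.4],0,1],[[0,0,0.2],0,1],[[0,0,0],0,1],[[0,0,0],0,1]]'|head -4
python3 where.py 0.506 0.1733 0.012
```

```text
time: 10.87
ee_pos: [0.5055, 0.174, 0.0659]
time: 11.37
ee_pos: [0.5064, 0.1747, 0.0182]
tool_rot: [2.138, 2.302, 0.001]
wrist_force: [-0.6, 0.4, 0.8]
t 11.37 pos [0.5064 0.1747 0.0182] yawY 4.24 tilt 0.04 F [-0.6  0.4  0.8] w 0.0869
tool shift /0.025: [-0.056 -0.019  0.248]
```

```bash
python3 -m inch '[[[-0.056,-0.019,0.25],0,1],[[0,0,0],0,1],[[0,0,0],0,0],[[0,0,0],0,0],[[0,0,0],0,0],[[0,0,0],0,0],[[0,0,0],0,0],[[0,0,0],0,0]]'
python3 -m inch '[[[0,0,0],0,0],[[0,0,0],0,0],[[0,0,0],0,0],[[0,0,0],0,0],[[0,0,0],0,0],[[0,0,0],0,0],[[0,0,0],0,0],[[0,0,0],0,0]]'
python3 where.py 0.506 0.1733 0.012
```

```text
time: 12.03
ee_pos: [0.5056, 0.1734, 0.0117]
tool_rot: [2.137, 2.302, 0.0]
wrist_force: [-0.3, -0.2, 0.4]
width: 0.0549
grip_force: 0.0
time: 12.7
ee_pos: [0.5055, 0.1734, 0.0116]
tool_rot: [-2.137, -2.302, -0.0]
wrist_force: [-0.7, -0.2, 0.6]
width: 0.014
grip_force: 30.0
t 12.7 pos [0.5055 0.1734 0.0116] yawY 4.25 tilt 0.0 F [-0.7 -0.2  0.6] w 0.014
tool shift /0.025: [-0.004  0.018 -0.017]
```

```bash
python3 -m inch '[[[0,0,-0.2],0,0],[[0,0,-0.5],0,0],[[0,0,-0.9],0,0],[[0,0,-1],0,0],[[0,0,-1],0,0],[[0,0,-1],0,0],[[0,0,-1],0,0],[[0,0,-0.9],0,0]]'
python3 -m inch '[[[0,0,-0.5],0,0],[[0,0,0],-0.0146,0],[[0,0,0],-0.0146,0],[[0,0,0],-0.0146,0],[[0,0,0],-0.0146,0],[[0,0,0],0,0],[[0,0,0],0,0]]'
python3 where.py 0.579 -0.178 0.0916
```

```text
time: 13.37
ee_pos: [0.5055, 0.1731, 0.1765]
tool_rot: [2.138, 2.302, 0.002]
wrist_force: [0.4, 0.5, -4.0]
width: 0.0137
grip_force: 30.0
time: 13.95
ee_pos: [0.5052, 0.1731, 0.1864]
tool_rot: [-1.919, -2.487, 0.001]
wrist_force: [-0.2, 0.9, -2.6]
width: 0.014
grip_force: 30.0
t 13.95 pos [0.5052 0.1731 0.1864] yawY 14.68 tilt 0.04 F [-0.2  0.9 -2.6] w 0.014
tool shift /0.025: [-14.334  -0.703   3.795]
```

```bash
python3 -m inch '[[[-0.5,-0.05,0],0,0],[[-0.9,-0.04,0],0,0],[[-0.9,-0.04,0],0,0],[[-0.9,-0.04,0],0,0],[[-0.9,-0.04,0],0,0],[[-0.9,-0.04,0],0,0],[[-0.9,-0.04,0],0,0],[[-0.9,-0.04,0],0,0]]'|head -2
python3 -m inch '[[[-0.9,-0.04,0],0,0],[[-0.9,-0.04,0],0,0],[[-0.9,-0.04,0],0,0],[[-0.9,-0.04,0],0,0],[[-0.9,-0.04,0],0,0],[[-0.9,-0.04,0],0,0],[[-0.9,-0.04,0],0,0],[[-0.9,-0.04,0],0,0]]'|head -2
python3 -m inch '[[[-0.33,-0.04,0],0,0],[[0,0,0],0,0],[[0,0,0],0,0],[[0,0,0],0,0],[[0,0,0],0,0]]'
python3 where.py 0.579 -0.178 0.0916
```

```text
time: 14.62
ee_pos: [0.5408, 0.0045, 0.1866]
time: 15.28
ee_pos: [0.5786, -0.1714, 0.1866]
time: 15.7
ee_pos: [0.5803, -0.1755, 0.1864]
tool_rot: [-1.914, -2.49, -0.002]
wrist_force: [-0.1, -1.1, -3.0]
width: 0.0138
grip_force: 30.0
t 15.7 pos [ 0.5803 -0.1755  0.1864] yawY 14.9 tilt 0.08 F [-0.1 -1.1 -3. ] w 0.0138
tool shift /0.025: [-0.09  -0.077  3.793]
```

```bash
python3 -m inch '[[[-0.09,-0.07,0.3],0,0],[[0,0,0.6],0,0],[[0,0,0.6],0,0],[[0,0,0.6],0,0],[[0,0,0.6],0,0],[[0,0,0.5],0,0],[[0,0,0.3],0,0],[[0,0,0.2],0,0]]'|head -2
python3 -m inch '[[[0,0,0.1],0,0],[[0,0,0],0,0],[[0,0,0],0,0],[[0,0,0],0,0],[[0,0,0],0,0]]'
python3 where.py 0.579 -0.178 0.0916
python3 - <<'E'
from h import *
P=sense()["ee_pos"]
for c,n in (("top","t3"),("side","s3"),("wrist","w3")):
    cal=get_calibration(c);im=grab_frame(c);save(n+".png",im)
    z=P[2]-.0116+.005;p0=np.array([P[0],P[1],.257]);g=im.min(2);p=p0;r=7 if c=="wrist" else 4
    print(c,"pred cover holes",np.round(proj(c,pts(p0,z),cal)).tolist())
    print(c,"pred threads",np.round(proj(c,pts([.579,-.178,.257],.06),cal)).tolist())
t=cv2.imread("pics/t3.png")[140:290,330:490];s=cv2.imread("pics/s3.png")[190:360,290:460]
cv2.imwrite("pics/m3.png",np.hstack([cv2.resize(t,(400,375),interpolation=3),cv2.resize(s,(375,375),interpolation=3)]))
E
```

```text
time: 16.37
ee_pos: [0.5785, -0.1795, 0.0928]
time: 16.78
ee_pos: [0.5796, -0.1803, 0.0923]
tool_rot: [1.917, 2.488, 0.001]
wrist_force: [-0.3, -0.2, -2.7]
width: 0.0136
grip_force: 30.0
t 16.78 pos [ 0.5796 -0.1803  0.0923] yawY 14.77 tilt 0.08 F [-0.3 -0.2 -2.7] w 0.0136
tool shift /0.025: [0.093 0.    0.028]
top pred cover holes [[382.0, 183.0], [424.0, 172.0], [398.0, 234.0], [441.0, 223.0]]
top pred threads [[379.0, 187.0], [420.0, 176.0], [395.0, 237.0], [437.0, 225.0]]
side pred cover holes [[368.0, 249.0], [417.0, 272.0], [339.0, 290.0], [390.0, 317.0]]
side pred threads [[365.0, 258.0], [412.0, 280.0], [336.0, 298.0], [386.0, 325.0]]
wrist pred cover holes [[378.0, 169.0], [364.0, 322.0], [166.0, 169.0], [180.0, 322.0]]
wrist pred threads [[365.0, 160.0], [354.0, 298.0], [179.0, 160.0], [190.0, 298.0]]
```

View pics/m3.png

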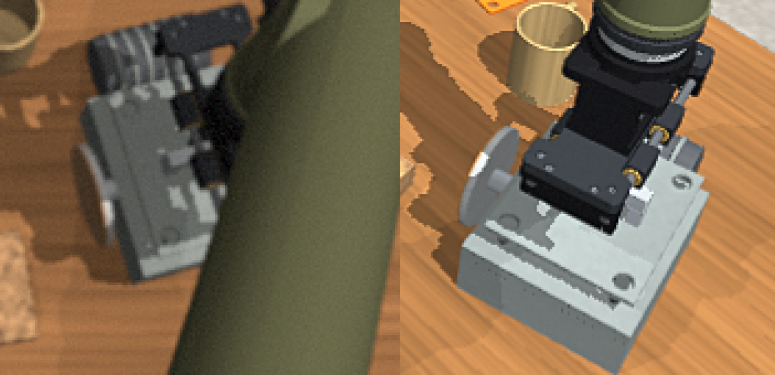

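View pics/w3.png

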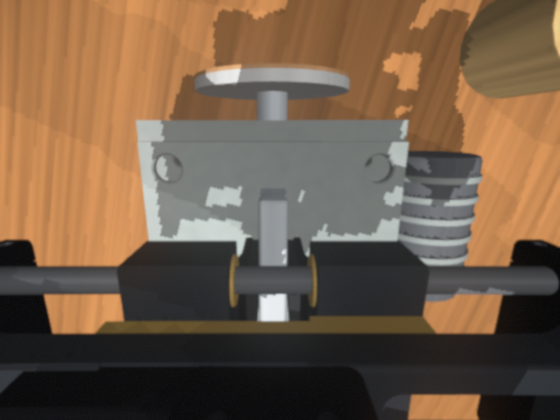

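The side crop shows the cover level over the housing, and the wrist view has its holes at (168,168) and (378,168), right at the predicted positions. I'll correct the remaining 2 mm, then check that it holds steady.

```bash
python3 -m inch '[[[0.09,0,0.02],0,0],[[0,0,0],0,0],[[0,0,0],0,0],[[0,0,0],0,0]]'|head -2
python3 where.py 0.579 -0.178 0.0916
python3 -m inch '[[[0,0,0],0,0],[[0,0,0],0,0],[[0,0,0],0,0],[[0,0,0],0,0],[[0,0,0],0,0],[[0,0,0],0,0]]'|head -2
python3 where.py 0.579 -0.178 0.0916
python3 - <<'E'
from h import *
for c in("side","wrist"):
    cal=get_calibration(c);im=grab_frame(c);P=sense()["ee_pos"];save(c+"4.png",im);print(P)
    z=P[2]-.0116+.005;q=proj(c,pts([.579,-.178,.257],z),cal);print(c,np.round(q,1).tolist())
    t=im.copy()
    for u in q: cv2.circle(t,tuple(int(round(16*a)) for a in u),12,(255,0,0),-1,shift=4)
    save(c+"4m.png",t)
s=cv2.imread("pics/side4m.png")[220:340,310:440];w=cv2.imread("pics/wrist4m.png")[130:210,140:410]
cv2.imwrite("pics/m4.png",np.vstack([cv2.resize(s,(350,320),interpolation=3),cv2.resize(w,(350,104),interpolation=3)]))
cv2.imwrite("pics/m4.png",np.hstack([cv2.resize(s,(390,360),interpolation=3),cv2.copyMakeBorder(cv2.resize(w,(405,120),interpolation=3),0,240,0,0,0)]))
E
```

```text
time: 17.27
ee_pos: [0.5785, -0.1778, 0.0911]
t 17.27 pos [ 0.5785 -0.1778  0.0911] yawY 14.78 tilt 0.01 F [ 0.7  0.2 -3.3] w 0.0138
tool shift /0.025: [-0.012  0.017 -0.022]
time: 17.77
ee_pos: [0.5785, -0.1779, 0.091]
t 17.77 pos [ 0.5785 -0.1779  0.091 ] yawY 14.77 tilt 0.01 F [ 0.3  0.6 -2.4] w 0.0136
tool shift /0.025: [-0.009  0.018 -0.022]
[ 0.57849461 -0.17792803  0.09104027]
side [[367.0, 249.3], [415.3, 272.1], [337.5, 290.2], [388.8, 317.1]]
[ 0.57851572 -0.17791531  0.09105337]
wrist [[378.4, 169.1], [364.3, 322.3], [166.3, 169.1], [180.6, 322.3]]
```

View pics/m4.png

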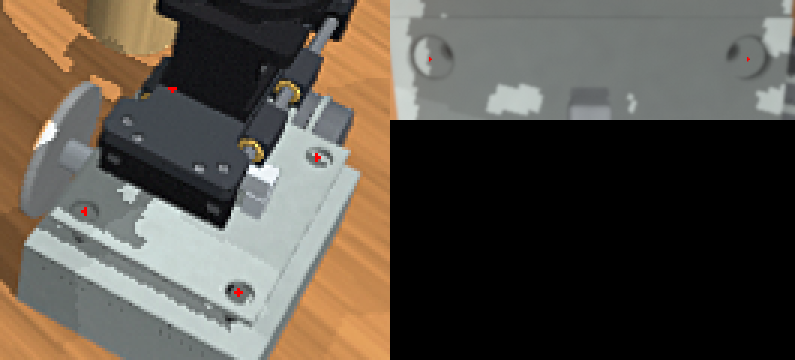

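The marks, which are the hole centres expected from the thread pattern, fall in the middle of the cover's visible holes to about 1 mm in both views. The pose is steady, so I'm handing in.

```bash
python3 -c "
from cell import *
print(hand_in())"
```

```text
the job is handed in; nothing more can be done
None
```

I handed the job in with the lid snapped shut and the larger grey cover held level about 2 cm above the housing. The cover's visible holes line up with the threads to about 1 mm. It took about 18 s of the 56 s, and no verdict came back.

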